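# Close a sample chamber with its screw plug

### The arm

A 6-joint arm with a two-finger parallel gripper is mounted at the origin on a cart in front of the work surface, level with it; the furniture and walls round the work are solid. World frame = base frame: x ahead of the robot, y to its left, z up, the work surface at z = 0. Lengths are in mm, angles in rad, forces in N, time in s.
With the tool pointing down it reaches from about 325 to 900 mm from the base axis. Payload 6.1 kg.
Tool frame: the origin (TCP) lies at the very end of the fingers, on their centre line; the grasp point (between the pads) lies 19 mm behind it (grasp_offset is the z of the grasp point in the tool frame, in mm); z points along the fingers, x is the direction in which the jaws open and shut, and the axes are right-handed (so a half turn about z gives the same grasp; the last joint's range is limited). The gripper opens to 87 mm and grips with 3 to 60 N. Pads are 19 mm wide; open, the fingers measure 117 mm over their backs; the gripper's body (75 mm by 190 mm) begins 51 mm behind the grasp point.
Start: joints at [1.116, 0.22, 1.526, -0, 1.395, -0.126], TCP at [201.815, 591.512, 222.538] pointing down, gripper open.
Joint ranges: [-2.98, 2.98], [-0.91, 2.08], [0.09, 2.57], [-1.24, 4.39], [0.2, 2.65], [-2.68, 2.68]. Speed limits (rad/s): [2.57, 2.57, 3.01, 3.14, 3.14, 3.14].

### API

Orientations are given as a unit quaternion [w, x, y, z].
In Python, from cell import read_state, get_image, sign_off, regions_of, grasp_offset gives the robot as it stands. The module is installed in compiled form; this text tells all that it offers.
- The arm moves only by the tool send_rows, never from a script. Its argument "series" is a list of rows, each a list of 3 entries, a list of its own where there are three numbers: the shift along the tool's x, y, z in cm, then the turn, a rotation vector about the tool's x, y, z in rad, then the finger opening in cm, from 0 to 8.7. A call has 1 to 20 rows; each row is the pose to reach, as a shift and turn from the pose measured when the call began, along the tool's axes at that moment; what a row does not reach only later rows make up. A row lasts 1/12 s, in which the tool goes at most 41.7 mm and 7.16 degrees, less where a joint would pass 70% of its speed; a pose out of reach is approached as far as the arm can. A call with a gripper value outside its range is refused whole. The fingers move at their own pace and stop on an object; "squeeze" is the grip in N (left out, the last holds). Time passes only in rows, so rows that repeat a pose let the fingers close. It gives the time, the measured TCP pose, the force and the opening at its end, in the units of the state.
- read_state(): the state, without advancing time (a new reading comes with each control period).
- get_image(name): name is "scene" or "top" or "wrist"; returns a dict with "pixels" (420x560x3 uint8, red, green, blue), "intrinsics" (3x3 intrinsics, pixels), "R" (3x3) and "t" (3): a world point X has camera coordinates R X + t. Camera axes: x right, y down, z forward; pixel columns grow to the right and rows downward; lengths in mm; the calibration is good to about 2 mm. A picture is of the moment at which its call begins. There is no depth.
- sign_off(): hands the job in, once; it reports no verdict.
Trained networks look in a picture, given as the dict that the camera call returned (one of the last four; its "shot" number tells which), for a name from the list of things; names that differ only in an ending like _2 or _b are one class to them, and where a whole thing is asked for, a point or a joint stands for the part that bears it (a point fixed in the world has none). Each returns a list of dicts, best first, with "p" (0 to 1); they miss things now and then, are a little off and sometimes report something else, mostly with a low value. They report only what shows in the picture. A call takes as long as a camera call. They do not tell look-alikes from the thing itself.
- regions_of(picture, target): "region" (420x560 bool, what is visible of it) and "box" ([left, top, right, bottom] in pixels, round what is visible of it).
The state is a dict: "t": time; "qpos": joint angles; "dq": joint speeds; "effort": joint torques, N m; "eef_pos": TCP position; "ee_rot": TCP orientation; "contact_force": force on the tool from outside, world axes, zero at the start; "wrist_torque": the same for the moment, N m; "finger_gap": opening from 0.0 (shut) to 1.0 (fully open).
Only numpy, scipy, OpenCV 4.12 (cv2) and the standard library are available. Lean on these libraries where they do the work, as an engineer would, in place of code of your own. Each camera call takes 0.05 s, during which the arm holds its last target. There are 200 camera calls.

### The job

Take the steel screw plug out of its parking block, stand it upright in the port on top of the round aluminium sample chamber and turn it gently backward (counter-clockwise from above) until you feel the thread start drop in; then screw it forward (clockwise) until its flange lies flush on the chamber's rim, and let go. Use a light hand: never force the thread, neither by pressing nor by turning against a stop, and leave the other things on the table where they are.

Things in the scene. Friction and masses are not known exactly. Their poses are not given: they have to be found in the camera images.
- plug_grip (a point): Middle of the grip of the loose steel screw plug (about 250 g), on its axis. The grip is round, fluted, 40 mm in diameter, from 16 mm below to 16 mm above this point; under it is a flange 54 mm in diameter, 4 mm thick. z: the plug's axis, out of the grip end. It starts upright in the parking block.
- plug_flange (a point): Centre of the flange's underside, on the plug's axis, 22 mm below plug_grip; z as there. Its height over port_rim: about 18.5 mm while the lugs lie on the thread's stop posts, 14 mm on its flat lands, 5 to 7 mm once they have dropped into the entry gaps, 0 when screwed home.
- plug_lugs (a point): On the plug's axis at the lowest edge of its three thread lugs, 20 mm below the flange's underside. The lugs are 120 degrees apart, each 22 degrees wide and 5 mm thick, 37 mm across outside. Below them a nose 24 mm in diameter reaches 14 mm further down, its last 6 mm tapered to 14 mm.
- plug: The whole screw plug, 72 mm tall; origin at the centre of its bottom (nose) end, 56 mm below plug_grip; z along its axis toward the grip.
- stand: Plain grey parking block, fixed, 64 x 64 x 26 mm; origin at the centre of its underside. The plug's nose stands in its 30 mm hole, the lugs on its top. An optical rail with posts 190 mm tall stands fixed to its left rear, about 0.1 m away.
- port_rim (a point): Centre of the port's mouth at the height of the chamber's flat top rim, 44 mm above the table; z up. The mouth is 41 mm wide with a 2 mm chamfer. Inside, a ring with a 27 mm bore carries a coarse right-hand thread with three equal starts, its flat lands 6 mm below the rim. How far round the starts lie is not measured.
- port_thread (a point): On the port's axis at the height of the lands, 5.8 mm below the rim. Clockwise from above each third of the ring has an entry gap (40 deg), a land (70 deg, thread groove under it) and a stop post (10 deg, 4.3 mm above the land). Turned backward, the lugs drop into the gaps after 105 deg at most; 18 deg later they strike the posts. Turned forward on the lands they strike a post.
- chamber: Sample chamber, fixed: aluminium pot 80 mm in diameter on a 104 mm foot, short pipe at its x side; origin at the centre of its underside. From the gaps the thread lowers the plug 6.5 mm per rad turned clockwise, home after 0.7 to 1.3 rad; play 1.5 mm along, 1.5 mm sideways. Keep the contact force between plug and chamber below 80 N.
- tape_roll: Bystander, to be left alone: roll of tape, 52 mm across, 28 mm high; origin at the centre of its underside.
- torch: Bystander, to be left alone: black laser torch lying on its side, 104 x 32 mm; origin at the centre of its underside.
- dish: Bystander, to be left alone: clear glass dish, 89 mm across, 16 mm high; origin at the centre of its underside.
- box_slim: Bystander, to be left alone: slim white cardboard box, 173 x 29 x 26 mm; origin at the centre of its underside.
- charger_block: Bystander, to be left alone: black plug-in charger block, 42 x 62 x 30 mm; origin at the centre of its underside.
- specimen: Bystander, to be left alone: amethyst specimen, 58 x 80 x 42 mm; origin at the centre of its underside.
- lens: Bystander, to be left alone: hand lens with a black handle, 148 x 62 x 9 mm; origin at the centre of its underside.
- safety_glasses: Bystander, to be left alone: tinted safety glasses, 126 x 59 x 44 mm; origin at the centre of its underside.
Mind the look-alikes: they are no part of the job. Leave any brown or green look-alike of the plug alone.

How it is judged:
By the outcome, as a careful person would: the job done as asked, in the order asked, and still so for the second after the job is handed in, with the robot touching nothing.
It also fails if it takes over 64 s, if anything falls off the work surface, if the arm or the gripper's body presses on something with over 40 N, if the wrist force passes 120 N, or if a joint passes its speed limit or range.

## Working session

There is one attempt and no reset: what is moved stays moved. The work goes in short steps, Python scripts to look and compute and a tool call to move; the robot and the scene stay as the last step left them, time stands still between calls to the robot, and variables do not carry over. Pictures are saved under pics/ and viewed, about 8 in all and at most 12, crops included, and the job is handed in when it is done.

Besides the shell and the picture viewer there is one more tool, called after "Emit:" as name(argument=value, ...) on one line, values as JSON. send_rows: Moves the arm, as the interface text tells. Its arguments: {"type":"object","properties":{"series":{"type":"array","items":{"type":"array"}},"squeeze":{"type":"number"}},"required":["series"]}

```bash
mkdir -p pics; cat > h.py <<'E'
import numpy as np,cv2
from cell import *
def save(im,n): cv2.imwrite('pics/'+n,im['pixels'][:,:,::-1])
def ray(im,u,v):
    R=np.array(im['R']);t=np.array(im['t']);K=np.array(im['intrinsics'])
    return -R.T@t, R.T@np.linalg.solve(K,[u,v,1.])
def atz(im,u,v,z):
    o,d=ray(im,u,v); return o+d*(z-o[2])/d[2]
def proj(im,X):
    p=np.array(im['intrinsics'])@(np.array(im['R'])@np.array(X,float)+np.array(im['t'])); return p[:2]/p[2]
E
python3 - <<'E'
from h import *
s=read_state();print(s)
a=get_image('top');b=get_image('scene')
for n,im in(('top',a),('scene',b)):
    save(im,n+'0.png')
    print(n,-np.array(im['R']).T@np.array(im['t']))
    for k in('plug','chamber','stand'):
        for r in regions_of(im,k)[:3]:
            B=r['box'];print(k,round(r['p'],2),B,r['region'].sum(),atz(im,(B[0]+B[2])/2,(B[1]+B[3])/2,44).round())
cv2.imwrite('pics/b.png',np.hstack([cv2.resize(x['pixels'],(400,300))[:,:,::-1] for x in(a,b)]))
E
```

```text
{'t': 0.0, 'qpos': array([ 1.11590534e+00,  2.21240121e-01,  1.52762615e+00,  3.43314321e-05,
        1.39464878e+00, -1.26096549e-01]), 'dq': array([ 0.00049587,  0.00191153, -0.00091183, -0.00148488, -0.0028294 ,
       -0.00014797]), 'effort': array([-1.40776120e-05, -4.94607460e+01, -3.87389231e+01,  6.99878857e-02,
        5.69444359e-02, -1.81971473e-04]), 'eef_pos': array([201.53380371, 590.97004944, 221.42060224]), 'ee_rot': array([ 4.41649306e-04,  8.13297850e-01,  5.81846786e-01, -8.53893973e-04]), 'contact_force': array([-0.54419257, -0.58013586, -0.10756186]), 'wrist_torque': array([-0.01364167,  0.02136154, -0.0611416 ]), 'finger_gap': 0.9986294931219254}
top [ 219.71321889  -36.27752908 1412.99703662]
plug 0.66 [316.3, 225.3, 329.4, 241.6] 194 [ 436. -191.   44.]
plug 0.66 [288.3, 247.6, 305.0, 264.3] 182 [360. -95.  44.]
plug 0.63 [272.2, 159.4, 283.5, 174.7] 167 [685. -41.  44.]
chamber 0.88 [351.7, 189.0, 380.0, 221.4] 669 [ 532. -350.   44.]
stand 0.54 [310.9, 221.3, 331.4, 243.3] 124 [ 440. -185.   44.]
stand 0.49 [347.6, 188.9, 376.9, 222.6] 685 [ 530. -337.   44.]
scene [-579.27763208 -631.08182881 1349.61113356]
plug 0.83 [261.8, 238.2, 284.2, 257.3] 247 [366. -95.  44.]
plug 0.77 [424.5, 243.3, 435.7, 261.1] 255 [ 592. -546.   44.]
plug 0.72 [351.7, 234.2, 380.5, 261.6] 741 [ 510. -359.   44.]
chamber 0.66 [347.6, 230.3, 379.8, 264.1] 766 [ 509. -351.   44.]
stand 0.78 [294.5, 244.5, 323.5, 259.5] 251 [ 406. -205.   44.]
stand 0.28 [301.0, 229.3, 316.8, 250.5] 246 [ 452. -182.   44.]
```

View pics/top0.png

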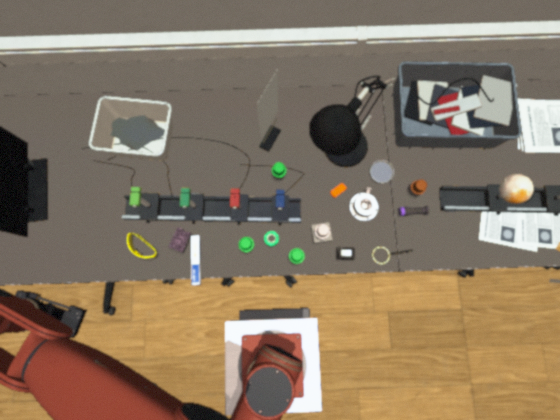

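View pics/scene0.png

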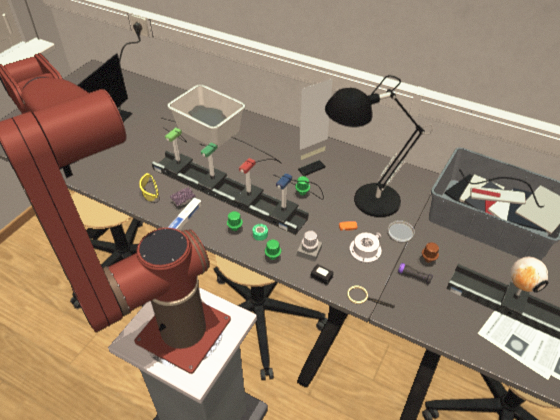

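Emit:
send_rows(series=[[[-66,46.6,-4],[0,0,2.03],8.7],[[-66,46.6,-4],[0,0,2.03],8.7],[[-66,46.6,-4],[0,0,2.03],8.7],[[-66,46.6,-4],[0,0,2.03],8.7],[[-66,46.6,-4],[0,0,2.03],8.7],[[-66,46.6,-4],[0,0,2.03],8.7],[[-66,46.6,-4],[0,0,2.03],8.7],[[-66,46.6,-4],[0,0,2.03],8.7],[[-66,46.6,-4],[0,0,2.03],8.7],[[-66,46.6,-4],[0,0,2.03],8.7],[[-66,46.6,-4],[0,0,2.03],8.7],[[-66,46.6,-4],[0,0,2.03],8.7],[[-66,46.6,-4],[0,0,2.03],8.7],[[-66,46.6,-4],[0,0,2.03],8.7],[[-66,46.6,-4],[0,0,2.03],8.7],[[-66,46.6,-4],[0,0,2.03],8.7],[[-66,46.6,-4],[0,0,2.03],8.7],[[-66,46.6,-4],[0,0,2.03],8.7],[[-66,46.6,-4],[0,0,2.03],8.7],[[-66,46.6,-4],[0,0,2.03],8.7]])

```text
t: 2.07
eef_pos: [430.3, -188.4, 263.0]
ee_rot: [0.001, 0.923, -0.385, 0.001]
contact_force: [-0.7, -0.2, -0.5]
finger_gap: 1.001
```

```bash
cat >> h.py <<'E'
def st():
    s=read_state();w,x,y,z=s['ee_rot'];from scipy.spatial.transform import Rotation as Ro
    M=Ro.from_quat([x,y,z,w]).as_matrix();print('t',round(s['t'],2),'p',s['eef_pos'].round(1),'yaw',round(np.arctan2(M[1,0],M[0,0]),4),'z',M[:,2].round(4),'F',s['contact_force'].round(1),'T',s['wrist_torque'].round(2),'gap',round(s['finger_gap']*87,1),'q',s['qpos'].round(3));return s,M
E
python3 - <<'E'
from h import *
s,M=st()
a=get_image('wrist');save(a,'w1.png');print(-np.array(a['R']).T@np.array(a['t']),np.array(a['R']).round(2),a['intrinsics'])
for k in('plug','plug_grip','chamber','stand'):
    for r in regions_of(a,k)[:3]:
        B=r['box'];print(k,round(r['p'],2),B,r['region'].sum(),atz(a,(B[0]+B[2])/2,(B[1]+B[3])/2,84).round(1))
E
```

```text
t 2.07 p [ 430.3 -188.4  263. ] yaw -0.7913 z [ 9.0e-04 -2.5e-03 -1.0e+00] F [-0.7 -0.2 -0.5] T [-0.01  0.13 -0.04] gap 87.1 q [-0.58  -0.187  1.864 -0.002  1.463  0.212]
[ 489.38016896 -131.66492564  423.98272116] [[ 0.7  -0.71  0.  ]
 [-0.68 -0.67  0.3 ]
 [-0.21 -0.21 -0.95]] [[296.66759667   0.         275.46051523]
 [  0.         296.66759667 208.07623728]
 [  0.           0.           1.        ]]
plug 0.84 [58.8, 3.1, 123.2, 61.7] 2548 [415.9  56.9  84. ]
plug 0.67 [165.6, 147.4, 210.6, 190.1] 1440 [ 377.7 -101.9   84. ]
plug 0.61 [262.8, 153.2, 307.7, 200.0] 1389 [ 449.9 -188.    84. ]
plug_grip 0.88 [260.8, 154.4, 306.7, 198.1] 1398 [ 449.  -186.5   84. ]
plug_grip 0.88 [60.6, 3.2, 122.8, 61.9] 2544 [416.3  56.3  84. ]
plug_grip 0.76 [163.8, 145.3, 209.7, 187.9] 1501 [378.5 -99.2  84. ]
chamber 0.58 [366.8, 170.3, 463.0, 236.1] 4533 [ 536.2 -321.2   84. ]
stand 0.68 [252.4, 135.3, 318.3, 200.9] 971 [ 457. -181.   84.]
```

View pics/w1.png

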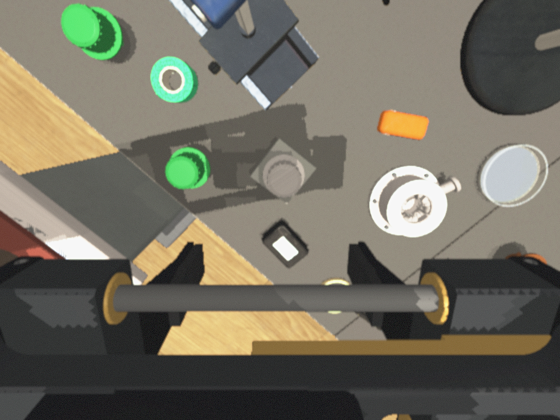

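```bash
cat >> h.py <<'E'
from scipy.optimize import least_squares
th=np.linspace(0,2*np.pi,90)
def circ(x,y,r,z): return np.c_[x+r*np.cos(th),y+r*np.sin(th),0*th+z]
def pr(im,P): return np.array([proj(im,p) for p in P])
def fitbox(im,B,parts,x0):
    def f(p):
        Q=pr(im,np.vstack([circ(p[0],p[1],r,z) for r,z in parts]));return np.r_[Q.min(0),Q.max(0)]-B
    r=least_squares(f,x0);return r.x,r.fun
E
python3 - <<'E'
from h import *
a=get_image('wrist')
V=a['pixels'][:,:,::-1].copy();V=cv2.resize(V,None,fx=4,fy=4,interpolation=cv2.INTER_CUBIC)
def draw(c,col): cv2.polylines(V,[np.int32(np.round((pr(a,c)+.5)*4))],True,col,1)
for r in regions_of(a,'plug'):
    B=r['box']
    if 240<B[0]<280:
        x,e=fitbox(a,B,[(20,84),(20,52),(27,50),(27,46)],[445,-188]);print('plug',x,e)
        for R,z in((20,84),(27,50)):draw(circ(*x,R,z),(0,0,255))
for r in regions_of(a,'chamber')[:1]:
    print(r['box'])
x=[540,-330]
for g in ((530,-325),(540,-330)):
    pass
m=cv2.cvtColor(a['pixels'],cv2.COLOR_RGB2GRAY)
def cost(p):
    s=0
    for R,z,w in((40,44,1),(52,8,0)):
        q=[ [cv2.remap(cv2.GaussianBlur(m,(0,0),1).astype(np.float32),*[k.astype(np.float32).reshape(-1,1) for k in pr(a,circ(*p,R+d,z)).T],cv2.INTER_LINEAR) for d in(-2,2)]]
    return float(np.abs(q[0][0]-q[0][1]).mean())
best=max(((cost((X,Y)),X,Y) for X in range(505,565,3) for Y in range(-350,-290,3)));print(best)
draw(circ(*best[1:],40,44),(0,0,255));draw(circ(*best[1:],20.5,44),(0,255,0));draw(circ(*best[1:],52,0),(255,0,0))
cv2.imwrite('pics/c1.png',V[500:1000,980:1900][:, :800+120][:, :][:500,:] if 0 else cv2.resize(V[520:980,980:1900],(800,400)))
E
```

```text
plug [ 445.54343587 -194.04613627] [-0.0413109  0.5567541  0.0413614 -0.5459066]
[371.1, 172.3, 466.7, 240.9]
(58.59787368774414, 538, -350)
```

View pics/c1.png

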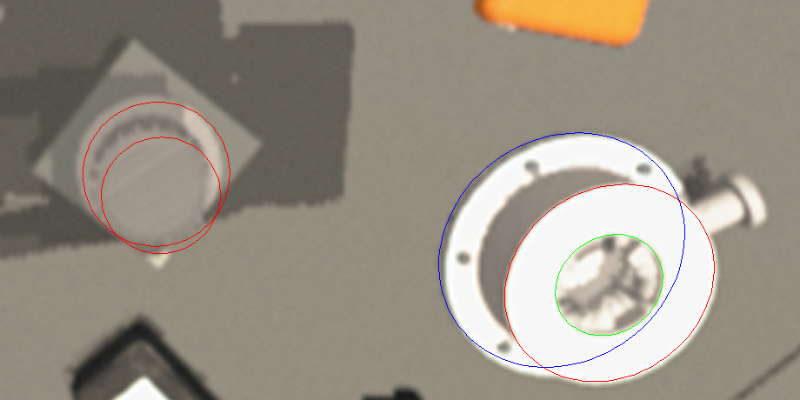

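Emit:
send_rows(series=[[[1.5,-0.72,3],[0,0,0],7.5],[[1.5,-0.72,7],[0,0,0],7.5],[[1.5,-0.72,11],[0,0,0],7.5],[[1.5,-0.72,14],[0,0,0],7.5],[[1.5,-0.72,16],[0,0,0],7.5],[[1.5,-0.72,18],[0,0,0],7.5],[[1.5,-0.72,19.5],[0,0,0],7.5],[[1.5,-0.72,20.4],[0,0,0],7.5],[[1.5,-0.72,20.9],[0,0,0],7.5],[[1.5,-0.72,20.9],[0,0,0],7.5],[[1.5,-0.72,20.9],[0,0,0],7.5]])

```text
t: 3.38
eef_pos: [445.9, -187.9, 54.4]
ee_rot: [0.0, 0.924, -0.383, 0.001]
contact_force: [0.4, 0.4, -0.0]
finger_gap: 0.861
```

```bash
python3 - <<'E'
from h import *
s,M=st()
a=get_image('wrist');save(a,'w2.png')
for k in('plug_grip',):
    for r in regions_of(a,k)[:3]:
        print(k,round(r['p'],2),r['box'])
V=cv2.resize(a['pixels'][:,:,::-1],None,fx=2,fy=2)[250:750,160:960].copy()
for z,R in((84,20),(50,27)):
    for d,c in(((445.5,-194),(0,0,255)),):
        cv2.polylines(V,[np.int32(pr(a,circ(*d,R,z))*2-[160,250])],True,c,1)
cv2.imwrite('pics/c2.png',V)
E
```

```text
t 3.38 p [ 445.9 -187.9   54.4] yaw -0.7857 z [ 1.1e-03 -7.0e-04 -1.0e+00] F [ 0.4  0.4 -0. ] T [-0.07  0.14  0.01] gap 74.9 q [-0.562  0.079  2.027 -0.     1.035  0.224]
plug_grip 0.63 [11.6, 194.0, 129.9, 265.5]
plug_grip 0.59 [230.7, 217.9, 318.5, 322.1]
```

View pics/c2.png

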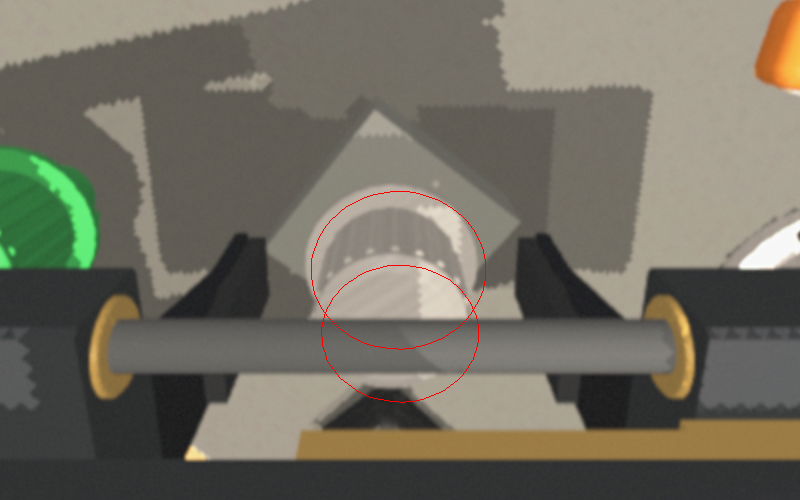

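Emit:
send_rows(series=[[[0,0.15,0],[0,0,0],7.5],[[0,0.15,0],[0,0,0],5],[[0,0.15,0],[0,0,0],3.5],[[0,0.15,0],[0,0,0],3.5],[[0,0.15,0],[0,0,0],3.5],[[0,0.15,0],[0,0,0],3.5],[[0,0.15,0],[0,0,0],3.5],[[0,0.15,0],[0,0,0],3.5]], squeeze=25)

```text
t: 4.15
eef_pos: [445.0, -189.2, 54.8]
ee_rot: [0.0, 0.924, -0.383, 0.001]
contact_force: [-1.0, 0.4, 1.2]
finger_gap: 0.459
```

```bash
python3 - <<'E'
from h import *
st()
E
```

```text
t 4.15 p [ 445.  -189.2   54.8] yaw -0.786 z [ 1.5e-03 -9.0e-04 -1.0e+00] F [-1.   0.4  1.2] T [0.07 0.28 0.03] gap 40.0 q [-0.565  0.077  2.028  0.     1.035  0.221]
```

Emit:
send_rows(series=[[[0,0,-1],[0,0,0],3.5],[[0,0,-2.5],[0,0,0],3.5],[[0,0,-5],[0,0,0],3.5],[[0,0,-8],[0,0,0],3.5],[[3,0.8,-10],[0,0,0.1],3.5],[[6,1.6,-10],[0,0,0.2],3.5],[[9,2.4,-10],[0,0,0.3],3.5],[[12,3.2,-9],[0,0,0.4],3.5],[[15,4,-8],[0,0,0.5],3.5],[[17,4.6,-8],[0,0,0.6],3.5],[[18,4.8,-8],[0,0,0.6],3.5],[[18,4.8,-8],[0,0,0.6],3.5],[[18,4.8,-8],[0,0,0.6],3.5],[[18,4.8,-8],[0,0,0.6],3.5]])

```text
t: 5.32
eef_pos: [537.5, -349.5, 134.8]
ee_rot: [-0.0, 0.77, -0.639, 0.0]
contact_force: [-0.8, 0.4, -2.9]
finger_gap: 0.458
```

```bash
python3 - <<'E'
from h import *
s,M=st()
a=get_image('wrist')
p=s['eef_pos']
V=cv2.resize(a['pixels'][:,:,::-1],(800,600)).copy()
for d,R,z,c in(((538,-350),40,44,(0,0,255)),((538,-350),20.5,44,(0,255,0)),(p[:2],27,p[2]-8.8,(255,0,0)),(p[:2],12,p[2]-36,(255,0,255))):
    cv2.polylines(V,[np.int32(pr(a,circ(*d,R,z))*800/560)],True,c,1)
cv2.imwrite('pics/w3.png',V)
E
```

```text
t 5.32 p [ 537.5 -349.5  134.8] yaw -1.3853 z [ 4.e-04  2.e-04 -1.e+00] F [-0.8  0.4 -2.9] T [-0.05  0.2  -0.01] gap 39.8 q [-0.7    0.33   1.563  0.     1.249  0.686]
```

View pics/w3.png

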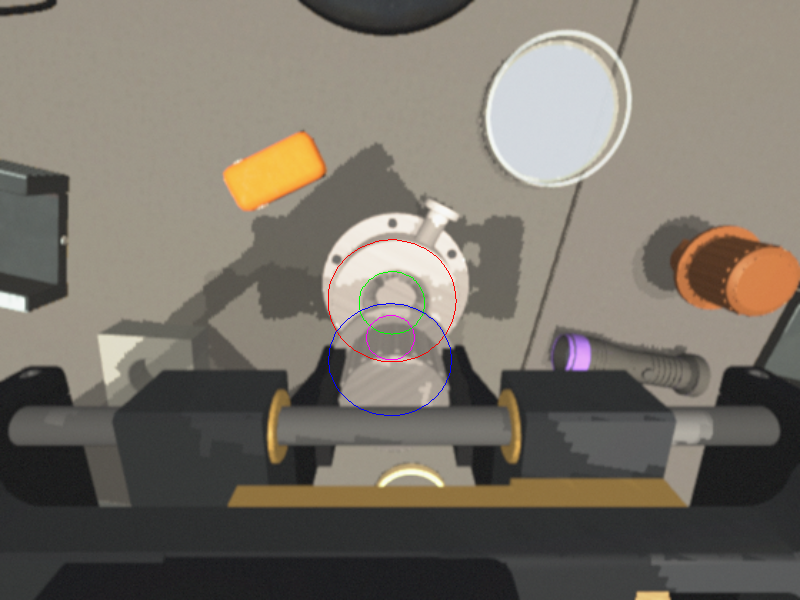

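```bash
python3 - <<'E'
from h import *
s,M=st()
a=get_image('wrist');save(a,'w4raw.png')
V=cv2.resize(a['pixels'][140:300,210:350,::-1],None,fx=5,fy=5,interpolation=cv2.INTER_CUBIC)[:600]
for x in range(0,700,50): cv2.putText(V,str(210+x//5),(x,8),0,.3,(0,0,255));
for x in range(0,600,50): cv2.putText(V,str(140+x//5),(0,x+4),0,.3,(0,0,255))
p=s['eef_pos']
print('flange top/far',pr(a,circ(*p[:2],27,p[2]-8.8+4)).min(0),pr(a,circ(*p[:2],27,p[2]-8.8)).min(0),'rim',*[pr(a,circ(538,-350,r,44)).min(0) for r in(40,20.5)],*[pr(a,circ(538,-350,r,44)).max(0) for r in(40,20.5)])
cv2.imwrite('pics/c4.png',V)
E
```

```text
t 5.37 p [ 537.7 -349.4  135. ] yaw -1.3851 z [ 8.e-04 -1.e-04 -1.e+00] F [ 0.7 -0.4 -3.2] T [-0.07  0.15  0.01] gap 40.0 q [-0.699  0.329  1.563  0.     1.248  0.686]
flange top/far [229.1981811  214.75520137] [230.14637387 212.64923365] rim [229.73498578 168.0394405 ] [251.58673621 190.24023968] [319.27860802 253.25031427] [297.43054069 233.84700393]
```

View pics/c4.png

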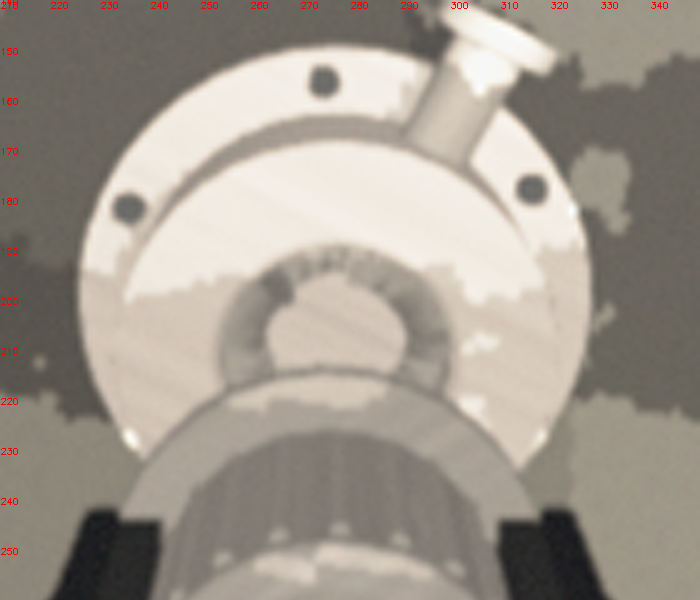

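Emit:
send_rows(series=[[[0.2,-0.1,0.5],[0,0,0],3.5],[[0.2,-0.1,2],[0,0,0],3.5],[[0.2,-0.1,3.5],[0,0,0],3.5],[[0.2,-0.1,4.5],[0,0,0],3.5],[[0.2,-0.1,5],[0,0,0],3.5],[[0.2,-0.1,5.2],[0,0,0],3.5],[[0.2,-0.1,5.2],[0,0,0],3.5],[[0.2,-0.1,5.2],[0,0,0],3.5]])

```text
t: 6.08
eef_pos: [539.6, -351.5, 83.9]
ee_rot: [-0.0, 0.77, -0.638, 0.001]
contact_force: [-0.9, -0.1, -3.6]
finger_gap: 0.459
```

```bash
python3 - <<'E'
from h import *
s,M=st()
a=get_image('wrist');save(a,'w5raw.png')
V=cv2.resize(a['pixels'][180:300,205:345,::-1],None,fx=5,fy=5,interpolation=cv2.INTER_CUBIC)[:600]
for x in range(0,700,50): cv2.putText(V,str(205+x//5),(x,8),0,.3,(0,0,255));
for x in range(0,600,50): cv2.putText(V,str(180+x//5),(0,x+4),0,.3,(0,0,255))
p=s['eef_pos'];q=p+M[:,0]*0.5+M[:,1]*0.6
for c,R,z,col in((q,27,p[2]-8.8,(255,0,0)),(q,20.5,44,(0,255,0)),(q,22.5,44,(0,255,0)),(q,40,44,(0,0,255))):
    cv2.polylines(V,[np.int32((pr(a,circ(c[0],c[1],R,z))-[205,180]+.5)*5)],True,col,1)
cv2.imwrite('pics/c5.png',V)
E
```

```text
t 6.08 p [ 539.6 -351.5   83.9] yaw -1.385 z [ 0.0019 -0.0011 -1.    ] F [-0.9 -0.1 -3.6] T [-0.04  0.18  0.06] gap 39.9 q [-0.7    0.39   1.589  0.     1.161  0.685]
```

View pics/c5.png

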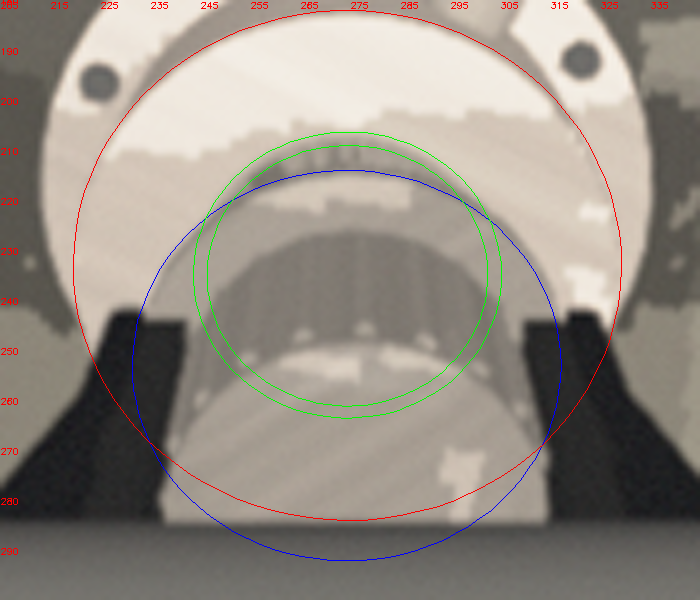

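Emit:
send_rows(series=[[[0.04,0,0.3],[0,0,0],3.5],[[0.04,0,0.6],[0,0,0],3.5],[[0.04,0,0.9],[0,0,0],3.5],[[0.04,0,1.1],[0,0,0],3.5],[[0.04,0,1.1],[0,0,0],3.5]])

```text
t: 6.55
eef_pos: [539.3, -351.8, 72.4]
ee_rot: [-0.0, 0.77, -0.638, 0.001]
contact_force: [-0.6, -0.4, -3.1]
finger_gap: 0.459
```

```bash
python3 - <<'E'
from h import *
st()
E
```

```text
t 6.55 p [ 539.3 -351.8   72.4] yaw -1.385 z [ 1.3e-03 -8.0e-04 -1.0e+00] F [-0.6 -0.4 -3.1] T [-0.01  0.18 -0.02] gap 40.0 q [-0.7    0.404  1.594  0.     1.142  0.684]
```

Emit:
send_rows(series=[[[0,0,0.07],[0,0,0],3.5],[[0,0,0.14],[0,0,0],3.5],[[0,0,0.2],[0,0,0],3.5],[[0,0,0.2],[0,0,0],3.5]])

```text
t: 6.88
eef_pos: [539.2, -351.7, 70.1]
ee_rot: [-0.0, 0.77, -0.638, 0.001]
contact_force: [0.2, 0.5, -3.0]
finger_gap: 0.456
```

Emit:
send_rows(series=[[[0,0,0.07],[0,0,0],3.5],[[0,0,0.14],[0,0,0],3.5],[[0,0,0.2],[0,0,0],3.5],[[0,0,0.2],[0,0,0],3.5]])

```text
t: 7.22
eef_pos: [539.2, -351.7, 67.9]
ee_rot: [-0.0, 0.77, -0.638, 0.001]
contact_force: [-0.5, -0.3, -2.3]
finger_gap: 0.456
```

Emit:
send_rows(series=[[[0,0,0.05],[0,0,0],3.5],[[0,0,0.1],[0,0,0],3.5],[[0,0,0.15],[0,0,0],3.5],[[0,0,0.15],[0,0,0],3.5]])

```text
t: 7.55
eef_pos: [539.4, -351.8, 67.2]
ee_rot: [-0.0, 0.77, -0.638, 0.001]
contact_force: [-1.0, 1.6, 2.6]
finger_gap: 0.461
```

Emit:
send_rows(series=[[[0,0,0.1],[0,0,-0.04],3.5],[[0,0,0.12],[0,0,-0.08],3.5],[[0,0,0.12],[0,0,-0.12],3.5],[[0,0,0.12],[0,0,-0.16],3.5],[[0,0,0.12],[0,0,-0.2],3.5],[[0,0,0.12],[0,0,-0.22],3.5],[[0,0,0.12],[0,0,-0.22],3.5]])

```text
t: 8.13
eef_pos: [538.7, -352.1, 66.9]
ee_rot: [0.0, 0.835, -0.55, 0.0]
contact_force: [-4.9, 1.7, 6.1]
finger_gap: 0.457
```

```bash
python3 - <<'E'
from h import *
st()
E
```

```text
t 8.13 p [ 538.7 -352.1   66.9] yaw -1.164 z [ 0.    -0.001 -1.   ] F [-4.9  1.7  6.1] T [ 0.22  1.18 -0.16] gap 39.8 q [-7.010e-01  4.110e-01  1.596e+00 -1.000e-03  1.134e+00  4.630e-01]
```

Emit:
send_rows(series=[[[-0.05,0.05,0.1],[0,0,-0.04],3.5],[[-0.05,0.05,0.1],[0,0,-0.08],3.5],[[-0.05,0.05,0.1],[0,0,-0.12],3.5],[[-0.05,0.05,0.1],[0,0,-0.16],3.5],[[-0.05,0.05,0.1],[0,0,-0.2],3.5],[[-0.05,0.05,0.1],[0,0,-0.22],3.5],[[-0.05,0.05,0.1],[0,0,-0.22],3.5]])

```text
t: 8.72
eef_pos: [538.0, -351.7, 65.5]
ee_rot: [0.0, 0.891, -0.454, 0.0]
contact_force: [-0.7, -0.2, -2.4]
finger_gap: 0.46
```

```bash
python3 - <<'E'
from h import *
st()
E
```

```text
t 8.72 p [ 538.  -351.7   65.5] yaw -0.9436 z [-2.e-04 -9.e-04 -1.e+00] F [-0.7 -0.2 -2.4] T [-0.02  0.1  -0.02] gap 40.0 q [-7.010e-01  4.110e-01  1.599e+00 -1.000e-03  1.131e+00  2.430e-01]
```

Emit:
send_rows(series=[[[0,0,0.1],[0,0,0],3.5],[[0,0,0.2],[0,0,0],3.5],[[0,0,0.3],[0,0,0],3.5],[[0,0,0.4],[0,0,0],3.5],[[0,0,0.5],[0,0,0],3.5],[[0,0,0.5],[0,0,0],3.5]])

```text
t: 9.22
eef_pos: [537.9, -351.6, 60.2]
ee_rot: [0.0, 0.891, -0.455, -0.0]
contact_force: [1.1, 0.6, -3.5]
finger_gap: 0.46
```

Emit:
send_rows(series=[[[0,0,0.07],[0,0,0],3.5],[[0,0,0.14],[0,0,0],3.5],[[0,0,0.2],[0,0,0],3.5],[[0,0,0.2],[0,0,0],3.5]])

```text
t: 9.55
eef_pos: [538.3, -351.7, 59.5]
ee_rot: [0.0, 0.891, -0.455, 0.0]
contact_force: [-2.7, 2.6, 5.2]
finger_gap: 0.464
```

```bash
python3 - <<'E'
from h import *
st()
E
```

```text
t 9.55 p [ 538.3 -351.7   59.5] yaw -0.9437 z [ 2.e-04 -8.e-04 -1.e+00] F [-2.7  2.6  5.2] T [0.58 0.64 0.03] gap 40.4 q [-7.010e-01  4.190e-01  1.601e+00 -1.000e-03  1.121e+00  2.430e-01]
```

Emit:
send_rows(series=[[[-0.05,0,0.05],[0,0,0.05],3.5],[[-0.05,0,0.08],[0,0,0.1],3.5],[[-0.05,0,0.11],[0,0,0.15],3.5],[[-0.05,0,0.14],[0,0,0.2],3.5],[[-0.05,0,0.14],[0,0,0.2],3.5]])

```text
t: 9.97
eef_pos: [538.2, -351.6, 58.4]
ee_rot: [0.0, 0.84, -0.542, 0.001]
contact_force: [0.9, -0.2, -1.0]
finger_gap: 0.462
```

```bash
python3 - <<'E'
from h import *
st()
E
```

```text
t 9.97 p [ 538.2 -351.6   58.4] yaw -1.1455 z [ 8.0e-04 -1.5e-03 -1.0e+00] F [ 0.9 -0.2 -1. ] T [-0.04  0.13 -0.02] gap 40.2 q [-7.010e-01  4.190e-01  1.603e+00 -1.000e-03  1.118e+00  4.450e-01]
```

Emit:
send_rows(series=[[[0,0,0.06],[0,0,0.05],3.5],[[0,0,0.1],[0,0,0.1],3.5],[[0,0,0.13],[0,0,0.15],3.5],[[0,0,0.17],[0,0,0.2],3.5],[[0,0,0.17],[0,0,0.2],3.5]])

```text
t: 10.38
eef_pos: [538.7, -351.7, 57.2]
ee_rot: [0.0, 0.782, -0.623, 0.001]
contact_force: [1.1, 1.2, 0.7]
finger_gap: 0.457
```

```bash
python3 - <<'E'
from h import *
st()
E
```

```text
t 10.38 p [ 538.7 -351.7   57.2] yaw -1.3457 z [ 0.0017 -0.0019 -1.    ] F [1.1 1.2 0.7] T [ 0.17  0.12 -0.04] gap 39.8 q [-0.701  0.421  1.603 -0.     1.115  0.645]
```

Emit:
send_rows(series=[[[0,0,0.05],[0,0,0.05],3.5],[[0,0,0.08],[0,0,0.1],3.5],[[0,0,0.11],[0,0,0.15],3.5],[[0,0,0.15],[0,0,0.2],3.5],[[0,0,0.15],[0,0,0.2],3.5]])

```text
t: 10.8
eef_pos: [538.9, -351.8, 55.9]
ee_rot: [0.0, 0.716, -0.698, 0.001]
contact_force: [0.2, 2.1, 0.2]
finger_gap: 0.461
```

```bash
python3 - <<'E'
from h import *
st()
E
```

```text
t 10.8 p [ 538.9 -351.8   55.9] yaw -1.5449 z [ 0.002  -0.0021 -1.    ] F [0.2 2.1 0.2] T [ 0.16  0.16 -0.03] gap 40.1 q [-0.701  0.423  1.603 -0.     1.113  0.844]
```

Emit:
send_rows(series=[[[0,0,0.05],[0,0,0.05],3.5],[[0,0,0.08],[0,0,0.1],3.5],[[0,0,0.11],[0,0,0.15],3.5],[[0,0,0.15],[0,0,0.2],3.5],[[0,0,0.15],[0,0,0.2],3.5]])

```text
t: 11.22
eef_pos: [539.0, -351.8, 54.6]
ee_rot: [0.0, -0.644, 0.765, -0.002]
contact_force: [0.6, 1.2, 1.0]
finger_gap: 0.459
```

```bash
python3 - <<'E'
from h import *
st()
E
```

```text
t 11.22 p [ 539.  -351.8   54.6] yaw -1.7434 z [ 0.0022 -0.0023 -1.    ] F [0.6 1.2 1. ] T [ 0.15  0.21 -0.  ] gap 39.9 q [-0.701  0.424  1.604 -0.     1.11   1.043]
```

Emit:
send_rows(series=[[[0,0,0.04],[0,0,0.04],3.5],[[0,0,0.07],[0,0,0.08],3.5],[[0,0,0.1],[0,0,0.12],3.5],[[0,0,0.1],[0,0,0.12],3.5]])

```text
t: 11.55
eef_pos: [539.0, -352.0, 53.8]
ee_rot: [0.0, -0.597, 0.802, -0.002]
contact_force: [-0.9, 1.2, 1.7]
finger_gap: 0.456
```

```bash
python3 - <<'E'
from h import *
st()
E
```

```text
t 11.55 p [ 539.  -352.    53.8] yaw -1.8612 z [ 0.0022 -0.0025 -1.    ] F [-0.9  1.2  1.7] T [ 0.15  0.28 -0.  ] gap 39.7 q [-7.010e-01  4.260e-01  1.604e+00 -1.000e-03  1.109e+00  1.161e+00]
```

Emit:
send_rows(series=[[[0,0,0.04],[0,0,0.03],3.5],[[0,0,0.06],[0,0,0.06],3.5],[[0,0,0.08],[0,0,0.09],3.5],[[0,0,0.08],[0,0,0.09],3.5]])

```text
t: 11.88
eef_pos: [539.1, -351.8, 53.5]
ee_rot: [0.0, -0.562, 0.827, -0.002]
contact_force: [-1.1, 4.2, 3.5]
finger_gap: 0.461
```

```bash
python3 - <<'E'
from h import *
st()
E
```

```text
t 11.88 p [ 539.1 -351.8   53.5] yaw -1.9482 z [ 0.0023 -0.0024 -1.    ] F [-1.1  4.2  3.5] T [0.42 0.38 0.07] gap 40.1 q [-0.7    0.426  1.604 -0.     1.108  1.248]
```

Emit:
send_rows(series=[[[0,0,0.03],[0,0,0.03],3.5],[[0,0,0.05],[0,0,0.06],3.5],[[0,0,0.05],[0,0,0.06],3.5]])

```text
t: 12.13
eef_pos: [539.1, -351.7, 53.3]
ee_rot: [0.0, -0.538, 0.843, -0.002]
contact_force: [-2.1, 3.0, 4.1]
finger_gap: 0.459
```

```bash
python3 - <<'E'
from h import *
st()
E
```

```text
t 12.13 p [ 539.1 -351.7   53.3] yaw -2.0052 z [ 0.002  -0.0024 -1.    ] F [-2.1  3.   4.1] T [0.26 0.59 0.26] gap 40.0 q [-7.000e-01  4.260e-01  1.604e+00 -1.000e-03  1.108e+00  1.305e+00]
```

Emit:
send_rows(series=[[[-0.03,0.04,0.04],[0,0,0.02],3.5],[[-0.03,0.04,0.05],[0,0,0.04],3.5],[[-0.03,0.04,0.05],[0,0,0.05],3.5],[[-0.03,0.04,0.05],[0,0,0.05],3.5]])

```text
t: 12.47
eef_pos: [538.9, -351.7, 53.3]
ee_rot: [0.0, -0.517, 0.856, -0.002]
contact_force: [-2.3, 1.2, 5.4]
finger_gap: 0.458
```

```bash
python3 - <<'E'
from h import *
s,M=st()
a=get_image('wrist');save(a,'w6raw.png')
V=cv2.resize(a['pixels'][170:290,205:345,::-1],None,fx=5,fy=5,interpolation=cv2.INTER_CUBIC)
cv2.imwrite('pics/c6.png',V)
E
```

```text
t 12.47 p [ 538.9 -351.7   53.3] yaw -2.0548 z [ 0.002  -0.0033 -1.    ] F [-2.3  1.2  5.4] T [-0.05  0.77  0.37] gap 39.8 q [-7.000e-01  4.250e-01  1.605e+00 -1.000e-03  1.107e+00  1.355e+00]
```

View pics/c6.png

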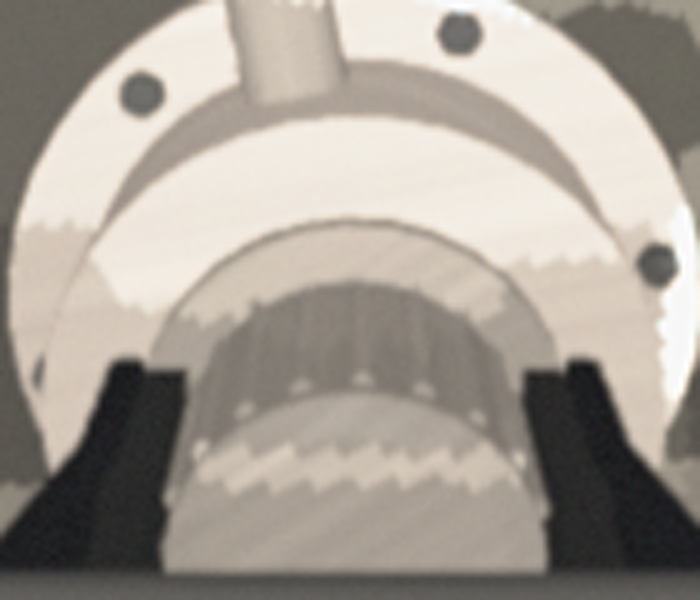

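Emit:
send_rows(series=[[[0,0,0],[0,0,0],4.2],[[0,0,0],[0,0,0],5],[[0,0,0],[0,0,0],7],[[0,0,0],[0,0,0],7],[[0,0,0],[0,0,0],7],[[0,0,-1.5],[0,0,0],7],[[0,0,-4],[0,0,0],7],[[0,0,-8],[0,0,0],7],[[0,0,-12],[0,0,0],7],[[0,0,-15],[0,0,0],7],[[0,0,-15],[0,0,0],7],[[0,0,-15],[0,0,0],7]])

```text
t: 13.52
eef_pos: [540.0, -352.3, 206.7]
ee_rot: [0.001, -0.517, 0.856, -0.005]
contact_force: [-0.8, -0.1, -1.2]
finger_gap: 0.802
```

```bash
python3 - <<'E'
from h import *
s,M=st()
a=get_image('wrist');save(a,'w7raw.png')
V=a['pixels'][:,:,::-1].copy();V=cv2.resize(V,None,fx=4,fy=4,interpolation=cv2.INTER_CUBIC)
B=[r['box'] for r in regions_of(a,'chamber')[:1]];print(B)
for r in regions_of(a,'plug_grip')[:3]:
    b=r['box'];print(round(r['p'],2),b)
    if abs((b[0]+b[2])/2-277)<25:
      for h in(0,2,5): print(h,fitbox(a,b,[(20,80+h),(20,48+h),(27,48+h),(27,44+h)],[538,-350]))
c=B[0];u,v=int((c[0]+c[2])*2),int((c[1]+c[3])*2)
cv2.imwrite('pics/c7.png',V[max(v-260,0):v+260,max(u-340,0):u+340])
E
```

```text
t 13.52 p [ 540.  -352.3  206.7] yaw -2.0545 z [ 0.0067 -0.0071 -1.    ] F [-0.8 -0.1 -1.2] T [ 0.03  0.2  -0.02] gap 69.8 q [-7.000e-01  2.700e-01  1.498e+00 -1.000e-03  1.364e+00  1.355e+00]
[[233.1, 138.9, 316.4, 229.6]]
0.91 [393.1, 26.1, 459.3, 87.6]
0.66 [0.0, 194.7, 21.0, 231.4]
```

View pics/c7.png

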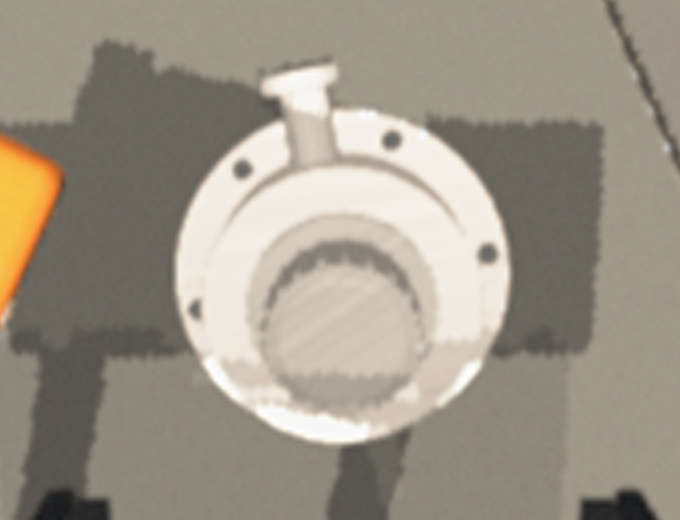

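```bash
python3 -c "
from cell import *
print(sign_off())"
```

```text
the job is handed in; nothing more can be done
None
```

The plug is screwed into the chamber with its flange resting on the rim as far as I could tell. I let go, raised the gripper about 150 mm clear and handed the job in at about 13.6 s of the 64 s.

- **Thread start:** I set the plug lightly on the lands and turned it backward about 0.44 rad until it dropped. I then lowered it about 7.7 mm in all to the thread start. The highest contact force I read was about 9 N.
- **Screwing home:** I turned it forward about 1.1 rad in small steps. It sank about 6.2 mm, then stopped at a tool height of 53.3 mm, against about 53.2 mm expected for flush. The turning torque rose to 0.37 N m, so I stopped there and released.
- **Last checks:** The final wrist picture shows the flange on the rim with no visible gap, and the plug upright and roughly concentric. The sideways offset is within the thread's play. The forces on the open gripper are near zero.
- **Failed check:** In the final picture the network did not find the plug's grip, so "flush" rests on the height, the torque and my view of the picture. It is good to only a few tenths of a millimetre.
- **Disagreement:** The early camera and tool positions differed by 2 to 6 mm. I corrected this with closer wrist pictures before inserting.

I moved nothing else knowingly and left the green and brown look-alikes alone, but I took no final overview picture of the table.

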